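Spin the encoder jig's wheel and stop it at the pointer

TASK

Check that the wheel of the encoder test jig runs free: flick it by its upright pin, either way round, let it spin freely with no hand on it, and once it has made at least one and a half turns brake it with a fingertip while it is still turning, so that it stops with the pin at the tip of the fixed pointer (a small nudge to bring it exactly there is fine). Do not let the wheel run down by itself, do not grip the pin, and leave the wheel at rest there with the hand clear. Leave everything else on the jig and the bench where it is.

Things in the scene. Friction and masses are not known exactly. Their poses are not given: they have to be found in the camera images.
- disc: The wheel: a level aluminium disc, 200 mm in diameter, 10 mm thick, on a free-running upright axis. Origin: on the axis at its top face, 45 mm above the table; z up; own -x points to the pin. A hub 36 mm wide stands 10 mm high on it; dark spots are flush plugs. About 0.5 kg. It slows by 0.6 to 0.9 rad/s each second (from 5 rad/s: 2 to 3 turns in 7 s) and stays where it is left.
- pin (a point): The wheel's only upright pin: bare steel, 16 mm in diameter, standing, 40 mm above the disc's top, 75 mm from the wheel's axis. This point: on its axis at half height (65 mm above the table). A fingertip can push it sideways, or stand in its path as a stop; striking a still fingertip it rebounds at about a fifth of its speed and drifts back 5 to 30 mm.
- mark (a point): Where the pin's centre must rest (height as pin): 75 mm from the wheel's axis on the line to the pointer. The pointer is a bright steel level cone fixed to the jig plate on a small block, aimed at the axis, its tip 104 mm from it; nothing of it is over 55 mm above the table.
- spindle (a joint): Angle of the wheel, rad, counted on over several turns, growing anticlockwise seen from above. 0 (and every whole turn) is the pin at the mark. It starts between 2.3 and 4.0.
- jig: Fixed base: a dark grey plate 280 x 280 x 12 mm on the table, origin under its centre, below the wheel's axis. Its -x points from the axis to the pointer. On its +x side, 114 to 136 mm from the axis, is a black read-out box 75 mm wide, up to 62 mm above the table.
- encoder: Spare rotary encoder, dark metal can 36 mm in diameter and 28 mm high with a thin shaft up to 44 mm, standing on a corner of the jig plate; leave alone. Origin: centre of its underside.
- screws: Small closed clear jar, 34 mm in diameter, 45 mm high, standing on a corner of the jig plate; leave alone. Origin: centre of its underside.
- terminal: Green terminal block 36 x 20 x 18 mm, standing on a corner of the jig plate; leave alone. Origin: centre of its underside.
- board: Green circuit board 90 x 70 mm lying flat, on the table beside the jig; leave alone. Origin: centre of its underside.
- module: Dark grey display module 85 x 95 x 20 mm lying on its back, on the table beside the jig; leave alone. Origin: centre of its underside.
- meter: Orange multimeter 180 x 85 x 41 mm lying flat, on the table beside the jig; leave alone. Origin: centre of its underside.
- driver: Screwdriver 170 mm long lying flat, on the table beside the jig; leave alone. Origin: on its long axis, underside, near the middle.

How it is judged:
By the outcome, as a careful person would: the job done as asked, in the order asked, and still so for the second after the job is handed in, with the robot touching nothing.
It also fails if it takes over 58 s, if anything falls off the work surface, if the arm or the gripper's body presses on something with over 40 N, if the wrist force passes 120 N, or if a joint passes its speed limit or range.

ROBOT

A 6-joint arm with a two-finger parallel gripper is mounted at the origin on the work surface. World frame = base frame: x ahead of the robot, y to its left, z up, the work surface at z = 0. Lengths are in m, angles in rad, forces in N, time in s.
With the tool pointing down it reaches from about 0.2 to 0.875 m from the base axis. Payload 3.4 kg.
Tool frame: the origin (TCP) lies on the centre line of the jaws, within the pads' length; the fingertips stand 25 mm ahead of it and the grasp point (between the pads) lies 6 mm ahead of it; y points along the fingers, z is the direction in which the jaws open and shut, and the axes are right-handed (so a half turn about y gives the same grasp; the last joint's range is limited). The gripper opens to 94 mm and grips with 3 to 60 N. Pads are 16 mm wide; open, the fingers measure 119 mm over their backs; the gripper's body (75 mm by 177 mm) begins 78 mm behind the grasp point.
Start: joints at [1.033, 0.276, 1.505, -0, 1.361, -0.121], TCP at [0.233, 0.526, 0.23] pointing down, gripper open.
Joint ranges: [-2.89, 2.89], [-0.75, 2.08], [0.22, 2.7], [-1.18, 4.32], [0.11, 2.71], [-2.7, 2.7]. Speed limits (rad/s): [2.57, 2.57, 3.14, 3.14, 3.14, 3.14].

INTERFACE

Orientations are given as a rotation vector (axis times angle).
In Python, from plant import telemetry, optics, workorder, find_in gives the robot as it stands.
- The arm moves only by the tool servo_tool, never from a script. Its argument "motion" is text: rows parted by semicolons, each of 7 numbers parted by spaces: the turn, a rotation vector about the tool's x, y, z in rad, then the shift along the tool's x, y, z in mm, then the gripper's target within -1 to 1 (shut at 1, half-way at 0, fully open at -1). In form: rx ry rz x y z grip; .... A call has 1 to 12 rows; each row shifts and turns the commanded pose from where the row before left it, along the tool's axes as they then stand; what a row does not reach is not made up. A row lasts 1/12 s, in which the tool goes at most 41.7 mm and 7.16 degrees, less where a joint would pass 70% of its speed; a pose out of reach is approached as far as the arm can. A call is refused whole if a number of a shift passes 41.7 or a number of a turn 0.125, either way. A call with a gripper value outside its range is refused whole. The fingers move at their own pace and stop on an object; "squeeze" is the grip in N (left out, the last holds). Time passes only in rows, so rows that do not move let the fingers close. It gives the time, the measured TCP pose, the force and the opening at its end, in the units of the state.
- telemetry.observe(): the state, without advancing time (a new reading comes with each control period).
- optics.capture(name): name is "scene" or "side" or "wrist"; returns (picture, depth): 480x640x3 uint8, red, green, blue; 480x640 float32, m along the optical axis (not along the pixel's ray), 0 where there is no reading.
- optics.calibration(name): a dict with "fx", "fy", "cx", "cy" (pixels), "R" (3x3) and "t" (3): a world point X has camera coordinates R X + t; the wrist camera has in their place "mount" (4x4, takes a point from camera to tool coordinates, whose origin is the TCP and whose axes are the tool frame's). Camera axes: x right, y down, z forward; pixel columns grow to the right and rows downward; lengths in m; the calibration is good to about 2 mm. The wrist camera is an equidistant fisheye: a pixel r from the principal point sees the ray r / f radians off the axis. A picture is of the moment at which its call begins: read the wrist's pose just before it. calibration takes no time and is no camera call.
- workorder.job_done(): hands the job in, once; it reports no verdict.
Trained networks look in the newest picture that a camera, given by its name, has taken for a name from the list of things; names that differ only in an ending like _2 or _b are one class to them, and where a whole thing is asked for, a point or a joint stands for the part that bears it (a point fixed in the world has none). Each returns a list of dicts, best first, with "conf" (0 to 1); they miss things now and then, are a little off and sometimes report something else, mostly with a low value. They report only what shows in the picture. A call takes as long as a camera call.
- find_in(camera, target): "xy" ([column, row] in pixels, amid what is visible of it).
The state is a dict: "time_s": time; "joint_positions": joint angles; "dq": joint speeds; "effort": joint torques, N m; "position": TCP position; "ee_rot": TCP orientation; "contact_force": force on the tool from outside, world axes, zero at the start; "wrist_torque": the same for the moment, N m; "opening": finger opening in m.
Only numpy, scipy, OpenCV 4.12 (cv2) and the standard library are available. Lean on these libraries where they do the work, as an engineer would, in place of code of your own. Each camera call takes 0.05 s, during which the arm holds its last target. There are 200 camera calls.

## Working session

There is one attempt and no reset: what is moved stays moved. The work goes in short steps, Python scripts to look and compute and a tool call to move; the robot and the scene stay as the last step left them, time stands still between calls to the robot, and variables do not carry over. Pictures are saved under pics/ and viewed, about 8 in all and at most 12, crops included, and the job is handed in when it is done.

Besides the shell and the picture viewer there is one more tool, called after "Emit:" as name(argument=value, ...) on one line, values as JSON. servo_tool: Moves the arm, as the interface text tells. Its arguments: {"type":"object","properties":{"motion":{"type":"string"},"squeeze":{"type":"number"}},"required":["motion"]}

```bash
mkdir -p pics; ls
cat > h.py <<'E'
import numpy as np, cv2
from plant import telemetry, optics, workorder, find_in
from scipy.spatial.transform import Rotation as Ro
def ray(c,px):
    k=optics.calibration(c); R=np.array(k["R"]);t=np.array(k["t"])
    d=R.T@np.array([(px[0]-k["cx"])/k["fx"],(px[1]-k["cy"])/k["fy"],1]); return -R.T@t,d
def atz(c,px,z):
    o,d=ray(c,px); return o+d*(z-o[2])/d[2]
def cloud(c,dep):
    k=optics.calibration(c); v,u=np.mgrid[:480,:640]
    P=np.stack([(u-k["cx"])/k["fx"]*dep,(v-k["cy"])/k["fy"]*dep,dep],-1)
    return (P-np.array(k["t"]))@np.array(k["R"])
def save(n,p): cv2.imwrite(f"pics/{n}.png",p[:,:,::-1])
E
python3 - <<'E'
from h import *
s=telemetry.observe();print(s["time_s"],s["position"],s["ee_rot"],s["opening"]);print(Ro.from_rotvec(s["ee_rot"]).as_matrix().round(3))
for c in("scene","side"):
    p,d=optics.capture(c);save(c,p);np.save(c,d)
    for n,z in(("disc",.045),("pin",.065),("jig",.012),("encoder",.02),("screws",.03),("terminal",.012)):
        r=find_in(c,n)[:2]
        print(c,n,[(np.round(a["xy"]),round(a["conf"],2),atz(c,a["xy"],z).round(3)) for a in r])
E
```

```text
pics
0.0 [0.23252116 0.52532681 0.22964158] [-1.54763757  0.32744363 -0.32656763] 0.09372201944347866
[[ 0.914 -0.001  0.405]
 [-0.405 -0.002  0.914]
 [-0.    -1.    -0.002]]
scene disc []
scene pin [(array([298., 249.]), 0.8, array([ 0.602, -0.035,  0.065]))]
scene jig [(array([297., 262.]), 0.58, array([ 0.592, -0.043,  0.012]))]
scene encoder [(array([374., 260.]), 0.67, array([0.548, 0.116, 0.02 ])), (array([537., 327.]), 0.66, array([0.637, 0.438, 0.02 ]))]
scene screws [(array([313., 201.]), 0.71, array([ 0.402, -0.066,  0.03 ]))]
scene terminal [(array([279., 307.]), 0.66, array([ 0.717, -0.039,  0.012]))]
side disc [(array([340., 251.]), 0.68, array([ 0.559, -0.058,  0.045]))]
side pin [(array([340., 252.]), 0.61, array([ 0.535, -0.081,  0.065]))]
side jig [(array([341., 262.]), 0.87, array([ 0.558, -0.061,  0.012]))]
side encoder [(array([298., 232.]), 0.46, array([0.556, 0.123, 0.02 ]))]
side screws [(array([298., 275.]), 0.47, array([ 0.414, -0.054,  0.03 ]))]
side terminal [(array([372., 232.]), 0.45, array([ 0.737, -0.006,  0.012])), (array([343., 263.]), 0.39, array([ 0.561, -0.069,  0.012]))]
```

View images.

Run:
```python
import cv2
a=cv2.imread("pics/scene.png");b=cv2.imread("pics/side.png")
cv2.imwrite("pics/v1.png",cv2.resize(a[150:360,190:450],None,fx=3,fy=2.85,interpolation=cv2.INTER_CUBIC))
cv2.imwrite("pics/v2.png",cv2.resize(b[170:330,240:440],None,fx=4,fy=3.7,interpolation=cv2.INTER_CUBIC))
```

```text
(no output)
```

View pics/v1.png

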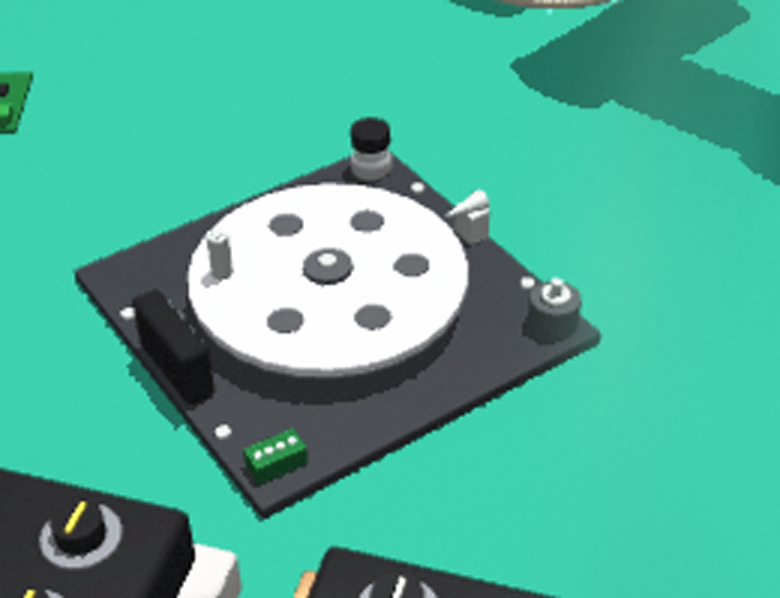

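View pics/v2.png

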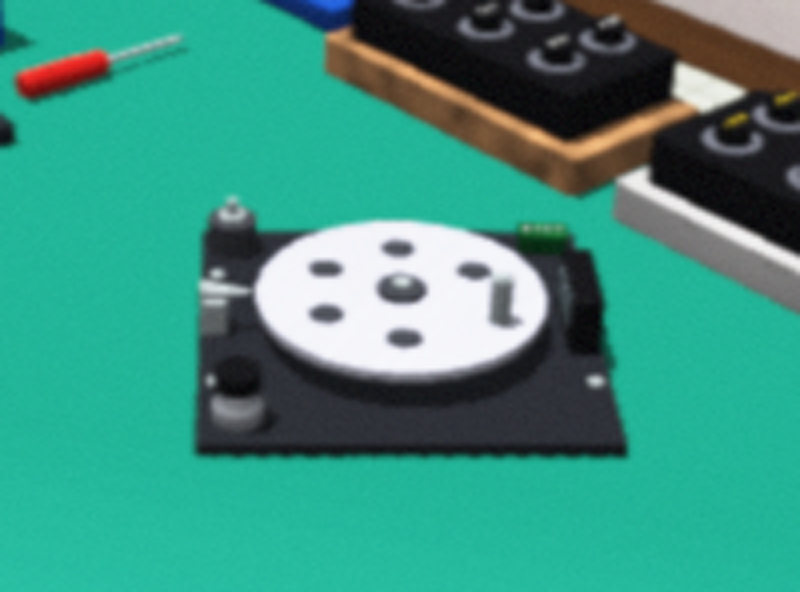

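View pics/scene.png

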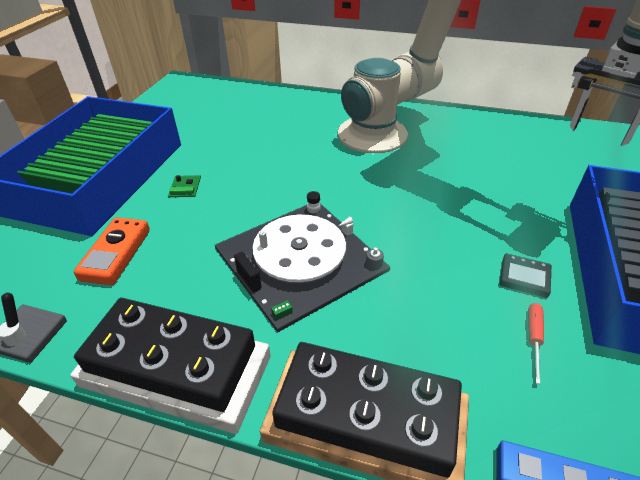

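The overview shows the wheel hub at about (299,240), the pin at (263,240), the pointer tip at (339,225) and the read-out box at (245,265). Encoder, jar and terminal stand on three corners. Next I measure the axis, pin and pointer.

```bash
cat >> h.py <<'E'
def axis(c,p,d):
    X=cloud(c,d); m=(abs(X[...,2]-.045)<.012)&(p.min(-1)>170)&(np.hypot(X[...,0]-.57,X[...,1]+.05)<.2)
    n,l,s,_=cv2.connectedComponentsWithStats(m.astype(np.uint8)); i=1+np.argmax(s[1:,4])
    cs,_=cv2.findContours((l==i).astype(np.uint8),cv2.RETR_EXTERNAL,cv2.CHAIN_APPROX_NONE)
    q=max(cs,key=len)[:,0]; W=np.array([atz(c,a,.045)[:2] for a in q])
    q=cv2.convexHull(W.astype(np.float32))[:,0]
    A=np.c_[2*q,np.ones(len(q))]; s=np.linalg.lstsq(A,(q**2).sum(1),rcond=None)[0]
    return s[:2],np.sqrt(s[2]+s[:2]@s[:2])
E
python3 - <<'E'
from h import *
for c in("scene","side"):
    p=cv2.imread(f"pics/{c}.png")[:,:,::-1];d=np.load(c+".npy")
    print(c,axis(c,p,d))
    X=cloud(c,d);o=axis(c,p,d)[0]
    r=np.hypot(X[...,0]-o[0],X[...,1]-o[1])
    m=(X[...,2]>.058)&(X[...,2]<.1)&(r<.095)&(r>.03);print("pin top",X[m].mean(0),m.sum(),X[m][:,2].max())
    m=(X[...,2]>.063)&(X[...,2]<.3)&(r<.25);print("high",m.sum(),np.c_[X[m],r[m]][::12].round(3))
    m=(X[...,2]>.045)&(X[...,2]<.063)&(r>.106)&(r<.15);print("rim",np.c_[X[m],r[m]][::8].round(3))
k=(("scene",(339,224.7)),("side",(240+252/4,170+291/3.7)))
for c,q in k: print("tip",atz(c,q,.05))
for c,q in (("scene",(190+217/3,150+237/2.85)),("side",(240+504/4,170+280/3.7))): print("pintop",atz(c,q,.085))
for c,q in (("scene",(190+327/3,150+258/2.85)),("side",(240+402/4,170+283/3.7))): print("hub",atz(c,q,.057))
E
```

```text
scene (array([ 0.57007695, -0.04433694]), np.float64(0.09919691484851964))
pin top [ 0.59712386 -0.11390869  0.07528283] 94 0.08740335334421617
high 99 [[ 0.588 -0.122  0.083  0.08 ]
 [ 0.595 -0.119  0.084  0.079]
 [ 0.597 -0.107  0.086  0.068]
 [ 0.602 -0.112  0.084  0.075]
 [ 0.59  -0.109  0.071  0.068]
 [ 0.6   -0.114  0.072  0.076]
 [ 0.6   -0.119  0.066  0.081]
 [ 0.644 -0.141  0.064  0.122]
 [ 0.684 -0.092  0.063  0.124]]
rim [[ 0.422 -0.07   0.056  0.15 ]
 [ 0.422 -0.053  0.056  0.149]
 [ 0.422 -0.053  0.054  0.148]
 [ 0.424 -0.07   0.046  0.148]
 [ 0.427 -0.059  0.048  0.143]
 [ 0.463  0.035  0.049  0.133]
 [ 0.467  0.038  0.049  0.132]
 [ 0.473  0.037  0.052  0.127]
 [ 0.475  0.033  0.049  0.123]
 [ 0.476  0.029  0.047  0.119]
 [ 0.471  0.046  0.046  0.134]
 [ 0.482  0.03   0.046  0.116]
 [ 0.642 -0.149  0.06   0.127]
 [ 0.645 -0.146  0.061  0.126]
 [ 0.647 -0.152  0.058  0.132]
 [ 0.651 -0.157  0.057  0.138]
 [ 0.65  -0.139  0.061  0.124]
 [ 0.655 -0.148  0.061  0.134]
 [ 0.652 -0.131  0.063  0.119]
 [ 0.657 -0.142  0.062  0.131]
 [ 0.652 -0.127  0.061  0.117]
 [ 0.658 -0.1
[... 1835 characters left out ...]
0.052  0.131]
 [ 0.647 -0.129  0.06   0.115]
 [ 0.461  0.032  0.05   0.131]
 [ 0.485  0.022  0.045  0.107]
 [ 0.459  0.034  0.047  0.134]
 [ 0.643 -0.14   0.06   0.12 ]
 [ 0.635 -0.144  0.062  0.118]
 [ 0.641 -0.135  0.052  0.115]
 [ 0.642 -0.135  0.048  0.116]
 [ 0.638 -0.139  0.048  0.116]
 [ 0.646 -0.159  0.056  0.138]
 [ 0.645 -0.157  0.052  0.135]
 [ 0.645 -0.158  0.049  0.136]
 [ 0.645 -0.158  0.046  0.136]
 [ 0.416 -0.062  0.057  0.15 ]]
tip [0.49136464 0.02350708 0.05      ]
tip [0.48255382 0.01068945 0.05      ]
pintop [ 0.59794695 -0.11278978  0.085     ]
pintop [ 0.58831969 -0.1230635   0.085     ]
hub [ 0.57077189 -0.04333935  0.057     ]
hub [ 0.56243755 -0.05338784  0.057     ]
```

Estimates: axis about (0.567,-0.046), pointer direction about 141° from world x, pin about -70° (spindle about 2.6). I'll flick anticlockwise and use the finger backs, with tool z at about 48°, for both the flick and the stop. First I go above the wheel with the jaws shut.

Emit:
servo_tool(motion="0 0.107 0 0 0 0 1;0 0.107 0 0 0 0 1;0 0.107 0 0 0 0 1;0 0 0 37 0 -15 1;0 0 0 37 0 -15 1;0 0 0 37 0 -15 1;0 0 0 37 0 -15 1;0 0 0 37 0 -15 1;0 0 0 37 0 -15 1;0 0 0 37 0 -15 1;0 0 0 37 0 -15 1;0 0 0 37 0 -15 1", squeeze=10)

```text
time_s: 1.7
position: [0.3888, 0.2002, 0.2308]
ee_rot: [-1.492, 0.576, -0.577]
contact_force: [0.4, 0.2, -0.8]
opening: 0.0173
```

Emit:
servo_tool(motion="0 0 0 37 0 -15 1;0 0 0 37 0 -15 1;0 0 0 37 0 -15 1;0 0 0 37 0 -15 1;0 0 0 37 0 -15 1;0 0 0 37 0 -15 1;0 0 0 37 0 -15 1;0 0 0 0 0 0 1;0 0 0 0 0 0 1")

```text
time_s: 2.45
position: [0.51, -0.0518, 0.2301]
ee_rot: [-1.492, 0.58, -0.58]
contact_force: [-0.6, 0.6, -0.1]
opening: 0.0003
```

Run:
```python
from h import *
s=telemetry.observe();R=Ro.from_rotvec(s["ee_rot"]).as_matrix();print(s["time_s"],s["position"],s["opening"]);print(R.round(3))
p,d=optics.capture("wrist");save("w1",p);np.save("w1",d);k=optics.calibration("wrist");print({a:np.round(b,4) for a,b in k.items()})
for n in("disc","pin","spindle"): print(n,find_in("wrist",n)[:2])
```

```text
2.45 [ 0.51001232 -0.05180867  0.23008805] 0.00029514191358041034
[[ 0.737 -0.001  0.675]
 [-0.675  0.     0.737]
 [-0.001 -1.    -0.   ]]
{'fx': np.float64(371.6483), 'fy': np.float64(371.6483), 'cx': np.float64(322.0038), 'cy': np.float64(245.0016), 'mount': array([[ 1.000e-03,  9.713e-01,  2.378e-01, -6.940e-02],
       [ 4.000e-04, -2.378e-01,  9.713e-01, -1.544e-01],
       [ 1.000e+00, -9.000e-04, -7.000e-04,  3.000e-04],
       [ 0.000e+00,  0.000e+00,  0.000e+00,  1.000e+00]])}
disc [{'xy': [369.3, 241.5], 'conf': 0.76}]
pin [{'xy': [372.1, 242.7], 'conf': 0.79}]
spindle [{'xy': [370.0, 247.0], 'conf': 0.61}]
```

View pics/w1.png

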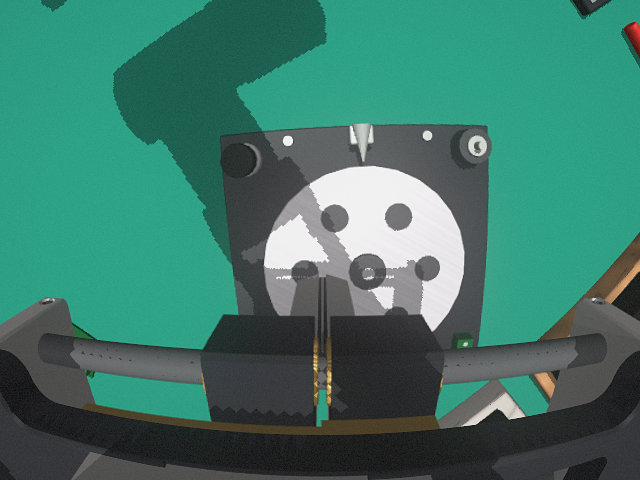

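The wrist picture shows the hub at (367,271), the pointer tip at (363,163) and the disc's rim at (264,260), (464,260) and (370,167). The pin is hidden behind the jaws. I'll fit the axis and pointer direction from here.

```bash
cat >> h.py <<'E'
def watz(px,z,s):
    k=optics.calibration("wrist");M=np.array(k["mount"]);u=np.array([px[0]-k["cx"],px[1]-k["cy"]]);r=np.hypot(*u);a=r/k["fx"]
    v=np.r_[u/max(r,1e-9)*np.sin(a),np.cos(a)]
    R=Ro.from_rotvec(s["ee_rot"]).as_matrix(); o=R@M[:3,3]+np.array(s["position"]); d=R@M[:3,:3]@v
    return o+d*(z-o[2])/d[2]
E
python3 - <<'E'
from h import *
s=telemetry.observe()
p=cv2.imread("pics/w1.png").astype(int)
g=p.sum(-1); pts=[]
q0=np.array([365,266])
from scipy.ndimage import map_coordinates,gaussian_filter
g=gaussian_filter(g.astype(float),1)
for a in np.r_[np.deg2rad(np.arange(-170,-110,4)),np.deg2rad(np.arange(-70,20,4))]:
    r=np.arange(85,112,.25);x=q0[0]+r*np.cos(a);y=q0[1]+r*np.sin(a);v=map_coordinates(g,[y,x],order=1)
    i=np.argmin(np.gradient(v));pts.append((x[i],y[i]))
q=np.array([watz(a,.045,s)[:2] for a in pts])
for _ in range(3):
    A=np.c_[2*q,np.ones(len(q))];c=np.linalg.lstsq(A,(q**2).sum(1),rcond=None)[0];R=np.sqrt(c[2]+c[:2]@c[:2])
    e=abs(np.hypot(*(q-c[:2]).T)-R);q=q[e<max(.0015,2*np.median(e))]
print("axis",c[:2],R,len(q),e.max())
print("hub",watz((367.5,270),.055,s))
for z in(.045,.05):
  t=watz((363,163.5),z,s);v=t[:2]-c[:2];print("tip",t,np.hypot(*v),np.degrees(np.arctan2(v[1],v[0])))
# screw heads symmetric & plate corners
for px in((288,141),(427.5,135.5),(221,137),(488,126)): print(px,watz(px,.013,s))
E
```

```text
axis [ 0.56639307 -0.04265081] 0.09937271801846594 38 0.00052301926148203
hub [ 0.5636018  -0.04084789  0.055     ]
tip [0.48749847 0.02124125 0.045     ] 0.1015212028009416 140.99803957546524
tip [0.48705846 0.02090004 0.05      ] 0.10164984717947204 141.30359016917424
(288, 141) [ 0.42352187 -0.01667063  0.013     ]
(427.5, 135.5) [0.51205509 0.0930471  0.013     ]
(221, 137) [ 0.37267088 -0.06310201  0.013     ]
(488, 126) [0.54684582 0.15370787 0.013     ]
```

The jig's -x points at 141.2°, the axis is at (0.566,-0.0435), the mark at (0.508,0.0035) and the pin near (0.591,-0.114). I'll descend 20 mm behind the pin and check there.

Emit:
servo_tool(motion="0 0 0 31 0 -10 1;0 0 0 31 0 -10 1;0 0 0 30.5 0 -10 1;0 0 0 0 36 0 1;0 0 0 0 36 0 1;0 0 0 0 36 0 1;0 0 0 0 35 0 1;0 0 0 0 0 0 1")

```text
time_s: 3.32
position: [0.5525, -0.1311, 0.0815]
ee_rot: [-1.493, 0.586, -0.565]
contact_force: [-0.5, 0.7, 0.3]
opening: 0.0006
```

Run:
```python
from h import *
s=telemetry.observe();print(s["time_s"],s["position"],s["contact_force"])
p,d=optics.capture("wrist");save("w2",p)
p,d=optics.capture("side");save("s2",p)
p,d=optics.capture("scene");save("c2",p)
f=lambda a,x0,y0:cv2.resize(a[y0:y0+150,x0:x0+100],None,fx=4,fy=4,interpolation=cv2.INTER_CUBIC)
a=cv2.imread("pics/s2.png");b=cv2.imread("pics/c2.png")
cv2.imwrite("pics/v3.png",np.hstack([f(a,310,180),f(b,230,160)]))
```

```text
3.3167 [ 0.55252869 -0.1310709   0.08154631] [-0.5096932   0.68822013  0.32065978]
```

View pics/v3.png

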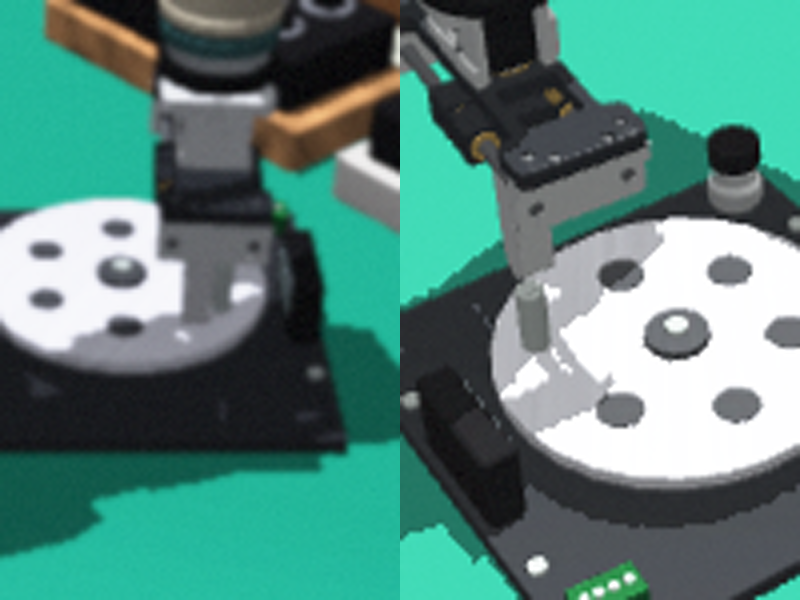

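View pics/w2.png

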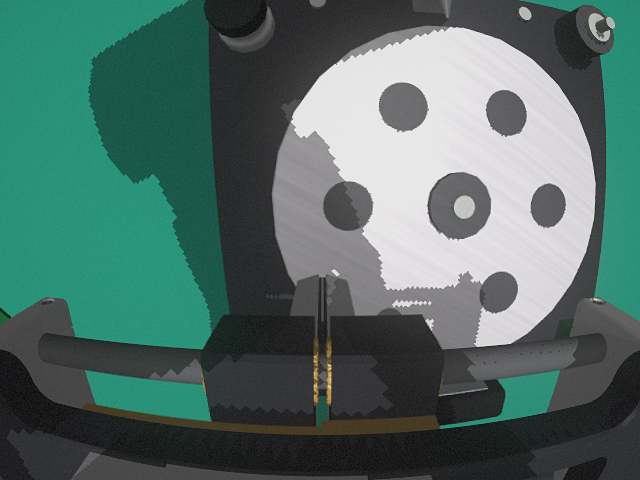

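Run:
```python
from h import *
s=telemetry.observe();print(s["time_s"],s["position"],s["ee_rot"]);print(np.round(s["joint_positions"],3),np.round(s["dq"],3));print(Ro.from_rotvec(s["ee_rot"]).as_matrix().round(3))
```

```text
3.4667 [ 0.55867374 -0.13374361  0.08900976] [-1.49278851  0.57426445 -0.57745878]
[-0.356  0.386  1.717  0.     1.037 -1.191] [-0.006 -0.025 -0.034 -0.001 -0.005 -0.   ]
[[ 0.741  0.002  0.672]
 [-0.672 -0.001  0.741]
 [ 0.002 -1.     0.001]]
```

Emit:
servo_tool(motion="0 0 0 7.5 0 9.5 1;0 0 0 0 0 0 1;0 0 0 0 0 0 1;0 0 0 9.5 0 19 1;0 0 0 2 0 33 1;0 0 0 -8 0 29 1;0 0 0 0 -38 -10 1;0 0 0 0 -40 -10 1;0 0 0 0 0 -10 1")

```text
time_s: 4.22
position: [0.6111, -0.0977, 0.1744]
ee_rot: [-1.492, 0.563, -0.588]
contact_force: [1.7, 0.5, 0.8]
opening: 0.0004
```

```bash
cat >> h.py <<'E'
OFF={}
def ang(c):
    p,d=optics.capture(c);X=cloud(c,d);o=np.array({"scene":(.570,-.0443),"side":(.5645,-.049)}[c])
    r=np.hypot(X[...,0]-o[0],X[...,1]-o[1]);m=((X[...,2]>.060)&(X[...,2]<.088)&(r<.09)&(r>.05)).astype(np.uint8)
    v=X[m>0].mean(0)[:2]-o if m.sum()>10 else np.array([np.nan]*2)
    return p,np.degrees(np.arctan2(v[1],v[0]))-141.2,np.hypot(*v),int(m.sum())
E
python3 - <<'E'
from h import *
s=telemetry.observe();print(s["time_s"],s["position"],s["contact_force"])
for i in range(8):
    t=telemetry.observe()["time_s"];p,a,r,n=ang("scene");print(round(t,3),round(a%360,1),r.round(3),n)
save("c3",p)
E
```

```text
4.2167 [ 0.61108625 -0.09774935  0.17439855] [1.73910484 0.48757171 0.77546308]
4.217 292.8 0.076 96
4.267 308.8 0.075 87
4.317 325.1 0.074 83
4.367 341.2 0.074 83
4.417 358.2 0.073 87
4.467 14.2 0.073 81
4.517 30.7 0.073 82
4.567 47.0 0.072 83
```

The flick gave about 5.7 rad/s (16.4° per 0.05 s) and the hand is clear. I'll hover over the stop place while measuring the deceleration.

Emit:
servo_tool(motion="0 0 0 -36 0 -6 1;0 0 0 -36 0 -6 1;0 0 0 -36 0 -6 1;0 0 0 -36 0 -6 1;0 0 0 0 0 0 1;0 0 0 0 0 0 1")

```text
time_s: 5.12
position: [0.4821, -0.0169, 0.1651]
ee_rot: [-1.493, 0.577, -0.575]
contact_force: [1.3, -0.7, -0.1]
opening: 0.0007
```

Run:
```python
from h import *
for i in range(12):
    t=telemetry.observe()["time_s"];p,a,r,n=ang("scene");print(round(t,3),round(a%360,1),r.round(3),n)
s=telemetry.observe();print(s["time_s"],s["position"],s["ee_rot"])
```

```text
5.117 214.6 0.077 103
5.167 228.8 0.077 101
5.217 242.7 0.077 103
5.267 256.9 0.077 100
5.317 270.5 0.077 99
5.367 284.0 0.076 90
5.417 298.1 0.075 100
5.467 312.2 0.075 97
5.517 325.7 0.075 84
5.567 339.7 0.074 93
5.617 353.6 0.074 88
5.667 7.3 0.073 85
5.7167 [ 0.48399055 -0.01812829  0.16534341] [-1.49256732  0.57741077 -0.57711884]
```

Deceleration is about 0.85 rad/s². The third pass arrives at about t=7.2 s at about 3.3 rad/s, roughly 2.4 turns after release, with a predicted rebound of about 19 mm. I'll put the stop 22 mm past the mark, behind the passing pin.

Emit:
servo_tool(motion="0 0 0 7.5 0 -10 1;0 0 0 0 26 0 1;0 0 0 0 26 0 1;0 0 0 0 25 0 1;0 0 0 0 0 0 1;0 0 0 0 0 0 1;0 0 0 0 0 0 1")

```text
time_s: 6.3
position: [0.4836, -0.0306, 0.0895]
ee_rot: [-1.492, 0.576, -0.578]
contact_force: [0.8, 0.2, 0.3]
opening: 0.0007
```

Run:
```python
from h import *
for i in range(30):
    s=telemetry.observe();p,a,r,n=ang("scene");print(round(s["time_s"],3),round(a%360,1),r.round(3),n,np.round(s["contact_force"],1) if i>10 else s["position"].round(4))
save("c4",p)
```

```text
6.3 110.8 0.023 173 [ 0.4836 -0.0306  0.0895]
6.35 128.7 0.016 179 [ 0.484  -0.0306  0.0899]
6.4 167.7 0.011 175 [ 0.484  -0.0306  0.09  ]
6.45 219.9 0.009 180 [ 0.4839 -0.0306  0.09  ]
6.5 257.8 0.014 176 [ 0.4837 -0.0305  0.0898]
6.55 281.3 0.02 180 [ 0.4835 -0.0305  0.0896]
6.6 296.8 0.026 181 [ 0.4833 -0.0305  0.0894]
6.65 306.7 0.033 175 [ 0.4831 -0.0304  0.0892]
6.7 316.9 0.039 177 [ 0.4829 -0.0304  0.089 ]
6.75 323.1 0.046 179 [ 0.4828 -0.0304  0.0888]
6.8 334.5 0.051 177 [ 0.4827 -0.0304  0.0887]
6.85 341.5 0.057 174 [-0.4 -0.   0.7]
6.9 347.5 0.061 177 [-0.4 -0.  -0.2]
6.95 353.6 0.065 160 [-0.   0.4  0. ]
7.0 0.1 0.069 172 [-0.6 -0.6 -0.8]
7.05 5.2 0.072 170 [-0.9 -0.5 -0.6]
7.1 11.4 0.074 173 [-0.7  0.1  0.8]
7.15 18.0 0.076 164 [-0.1  0.2 -0.3]
7.2 21.8 0.076 150 [ -5.4 -11.    0.8]
7.25 21.6 0.076 146 [-0.1 -0.5 -0.2]
7.3 21.4 0.076 143 [1.3 0.2 0.7]
7.35 21.0 0.076 140 [-0.1 -0.  -0. ]
7.4 21.1 0.076 152 [-0.3 -0.1  1. ]
7.45 20.3 0.076 156 [-0.8 -0.1 -0.7]
7.5 20.1 0.076 152 [ 0.1  0.  -0.3]
7.55 19.9 0.076 149 [0.2 0.3 0.4]
7.6 19.9 0.076 148 [-0.4 -0.5  0.7]
7.65 20.2 0.076 145 [-0.5  0.1 -0.4]
7.7 20.3 0.076 145 [0.2 0.  0.1]
7.75 20.1 0.076 150 [-0.6 -0.4  0.4]
```

```bash
cat >> h.py <<'E'
def pinpos(c):
    s=telemetry.observe();p,d=optics.capture(c);X=cloud(c,d);o=np.array({"scene":(.5705,-.0438),"side":(.5640,-.0510)}[c])
    X=X+np.r_[np.array([.566,-.0435])-o,0]; o=np.array([.566,-.0435])
    L=(X-np.array(s["position"]))@Ro.from_rotvec(s["ee_rot"]).as_matrix()
    r=np.hypot(X[...,0]-o[0],X[...,1]-o[1])
    fin=(abs(L[...,0])<.014)&(abs(L[...,2])<.0165)&(L[...,1]<.03)
    m=(X[...,2]>.060)&(X[...,2]<.088)&(r<.09)&(r>.05)&~fin&(abs(L[...,1])<.03)
    v=X[m].mean(0)[:2]-o
    return p,((np.degrees(np.arctan2(v[1],v[0]))-141.2+180)%360-180).round(1),np.hypot(*v).round(4),int(m.sum())
E
python3 - <<'E'
from h import *
I=[]
for c,x,y in(("scene",280,150),("side",270,170)):
    p,a,r,n=pinpos(c);print(c,a,r,n);save("p_"+c,p);I.append(cv2.resize(p[y:y+120,x:x+80,::-1],None,fx=5,fy=5,interpolation=cv2.INTER_CUBIC))
cv2.imwrite("pics/v4.png",np.hstack(I)); print(telemetry.observe()["position"])
E
```

```text
scene 13.0 0.0736 81
side 14.9 0.0696 4
[ 0.48268006 -0.030376    0.088472  ]
```

View pics/v4.png

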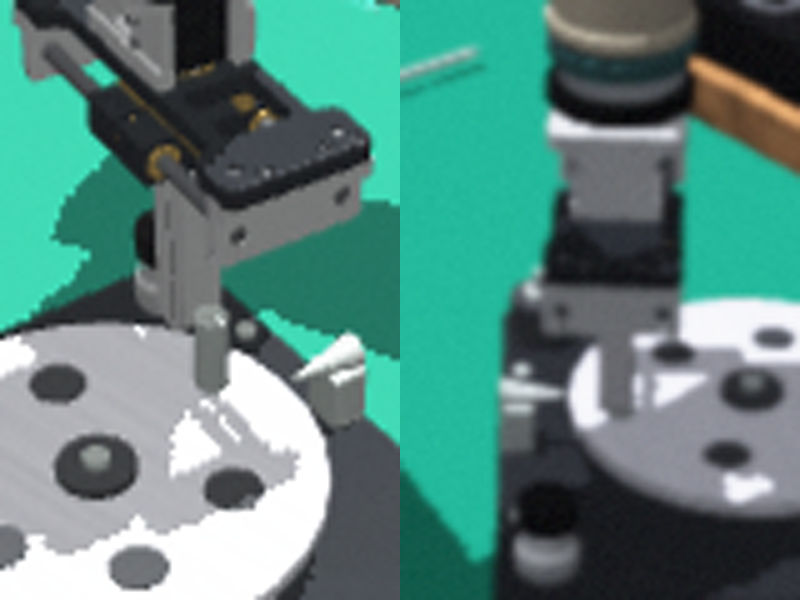

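The brake worked: the impact came at t=7.2 s and the pin now rests at about +13° (17 mm past the mark), with the finger on its far side. I'll nudge it back slowly, in two stages.

Emit:
servo_tool(motion="0 0 0 -0.3 0 1.5 1;0 0 0 -0.3 0 1.5 1;0 0 0 -0.3 0 1.5 1;0 0 0 -0.3 0 1.5 1;0 0 0 -0.3 0 1.2 1;0 0 0 -0.3 0 1.2 1;0 0 0 -0.3 0 1.2 1;0 0 0 -0.3 0 1.2 1;0 0 0 -0.3 0 1 1;0 0 0 -0.3 0 0.8 1;0 0 0 0 0 0.6 1;0 0 0 0 0 0.4 1")

```text
time_s: 8.9
position: [0.4896, -0.0182, 0.0884]
ee_rot: [-1.493, 0.577, -0.577]
contact_force: [0.2, -0.5, 0.6]
opening: 0.0005
```

Emit:
servo_tool(motion="0 0 0 0 0 0 1;0 0 0 0 0 0 1;0 0 0 0 0 0 1;0 0 0 0 0 0 1")

```text
time_s: 9.23
position: [0.4895, -0.0183, 0.0885]
ee_rot: [-1.493, 0.577, -0.577]
contact_force: [0.5, -1.5, 0.2]
opening: 0.0005
```

Run:
```python
from h import *
for c in("scene","side","scene"):
    p,a,r,n=pinpos(c);print(c,a,r,n);save("q_"+c,p)
s=telemetry.observe();print(s["time_s"],s["position"],s["contact_force"])
```

```text
scene 2.8 0.0732 81
side 1.5 0.0695 1
scene 2.9 0.0731 80
9.3833 [ 0.48956961 -0.0183284   0.0884631 ] [-0.45436739  0.16416812  0.18713428]
```

Emit:
servo_tool(motion="0 0 0 0 0 -5 1;0 0 0 0 0 -5 1;0 0 0 0 -35 0 1;0 0 0 0 -35 0 1;0 0 0 13 -35 0 1;0 0 0 13 -35 0 1;0 0 0 12 0 0 1;0 0 0 0 0 0 1;0 0 0 0 0 0 1;0 0 0 0 0 0 1")

```text
time_s: 10.22
position: [0.5091, -0.0508, 0.2267]
ee_rot: [-1.493, 0.581, -0.574]
contact_force: [-0.1, -0.5, 0.7]
opening: 0.0004
```

Run:
```python
from h import *
s=telemetry.observe();print(s["time_s"],s["position"])
p,d=optics.capture("wrist");save("w5",p)
print(find_in("wrist","pin")[:2])
for c in("scene","side"):
    q,a,r,n=pinpos(c);print(c,a,r,n);save("r_"+c,q)
cv2.imwrite("pics/v5.png",cv2.resize(p[110:310,240:500,::-1],None,fx=3,fy=3,interpolation=cv2.INTER_CUBIC))
```

```text
10.2167 [ 0.50906599 -0.05084882  0.22665673]
[{'xy': [371.0, 246.5], 'conf': 0.9}]
scene nan nan 0
side nan nan 0h.py:40: RuntimeWarning: Mean of empty slice.
  v=X[m].mean(0)[:2]-o
  ret = um.true_divide(
```

View pics/v5.png

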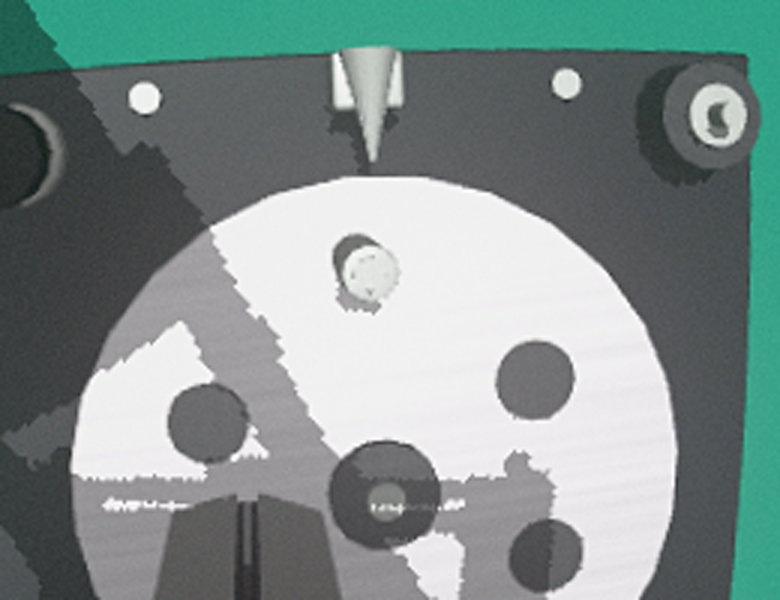

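The pin's top is at (363,200) and the pointer tip at (364,163) in the wrist picture, so they are close to lined up. Now the angle.

Run:
```python
from h import *
from scipy.ndimage import map_coordinates,gaussian_filter
# the arm may still have been settling: reading pose now vs then
s=telemetry.observe();print(s["position"],s["ee_rot"])
s2=dict(s);s2["position"]=np.array([.50906599,-.05084882,.22665673]);s2["ee_rot"]=np.array([-1.493,.581,-.574])
for s in(s2,):
    p=cv2.imread("pics/w5.png").astype(int);g=gaussian_filter(p.sum(-1).astype(float),1);pts=[];q0=np.array([365,262])
    for a in np.deg2rad(np.r_[np.arange(-170,-125,4),np.arange(-105,20,4)]):
        r=np.arange(85,115,.25);x=q0[0]+r*np.cos(a);y=q0[1]+r*np.sin(a);v=map_coordinates(g,[y,x],order=1);i=np.argmin(np.gradient(v));pts.append((x[i],y[i]))
    q=np.array([watz(a,.045,s)[:2] for a in pts])
    for _ in range(3):
        A=np.c_[2*q,np.ones(len(q))];c=np.linalg.lstsq(A,(q**2).sum(1),rcond=None)[0];R=np.sqrt(c[2]+c[:2]@c[:2]);e=abs(np.hypot(*(q-c[:2]).T)-R);q=q[e<max(.0015,2*np.median(e))]
    c=c[:2];print("axis",c,R,e.max())
    f=lambda u,v:((u+.5)/3-.5+240,(v+.5)/3-.5+110)
    for n,px,z in(("pin",f(370,272),.085),("tip",f(373,161),.045),("tip",f(373,161),.05),("hubtop",f(387,501),.057),("s1",f(144,98),.013),("s2",f(566,84),.013)):
        t=watz(px,z,s)[:2]-c;print(n,t,np.hypot(*t),np.degrees(np.arctan2(t[1],t[0])))
```

```text
[ 0.50988582 -0.0507652   0.22727619] [-1.49292761  0.57897492 -0.57461811]
axis [ 0.56754373 -0.04606714] 0.09917275871456932 0.0007232290988335166
pin [-0.06178701  0.04263291] 0.07506796830595658 145.39440587915774
tip [-0.08009757  0.06582739] 0.10367673909567256 140.58526499207562
tip [-0.08052579  0.0654728 ] 0.10378386175648849 140.88660386609837
hubtop [-0.00051834  0.00038975] 0.0006485210894656277 143.0592224477905
s1 [-0.14335792  0.02653385] 0.1457927912610056 169.51389974740218
s2 [-0.05403087  0.1353155 ] 0.1457038753535358 111.7666052096722
```

All the checks agree (pin radius 75.1 mm, tip radius 103.7 mm, hub within 0.7 mm of the axis). The pin is about 4.7° (6 mm) past the mark, so I'll go back the same way and push 6 mm more.

Emit:
servo_tool(motion="0 0 0 -12 0 0 1;0 0 0 -13 35 0 1;0 0 0 -13 35 0 1;0 0 0 0 35 0 1;0 0 0 0 35 0 1;0 0 0 0 0 0 1;0 0 0 0 0 0 1;0 0 0 0 0 2.5 1;0 0 0 0 0 2.5 1;0 0 0 0 0 2 1;0 0 0 0 0 1 1;0 0 0 0 0 0.5 1")

```text
time_s: 11.42
position: [0.4895, -0.0194, 0.0895]
ee_rot: [-1.492, 0.575, -0.579]
contact_force: [0.6, -0.6, 0.3]
opening: 0.0007
```

Emit:
servo_tool(motion="0 0 0 0 0 1 1;0 0 0 0 0 1 1;0 0 0 0 0 0.8 1;0 0 0 0 0 0.8 1;0 0 0 0 0 0.7 1;0 0 0 0 0 0.7 1;0 0 0 0 0 0.6 1;0 0 0 0 0 0.6 1;0 0 0 0 0 0.5 1;0 0 0 0 0 0.4 1;0 0 0 0 0 0.4 1;0 0 0 0 0 0 1")

```text
time_s: 12.42
position: [0.4937, -0.0138, 0.0885]
ee_rot: [-1.493, 0.577, -0.577]
contact_force: [-0.5, -0.2, 0.1]
opening: 0.0007
```

Emit:
servo_tool(motion="0 0 0 0 0 0 1;0 0 0 0 0 0 1;0 0 0 0 0 -5 1;0 0 0 0 0 -5 1;0 0 0 0 0 -6 1;0 0 0 0 -35 0 1;0 0 0 0 -35 0 1;0 0 0 13 -35 0 1;0 0 0 13 -35 0 1;0 0 0 12 0 0 1;0 0 0 0 0 0 1;0 0 0 0 0 0 1")

```text
time_s: 13.42
position: [0.5101, -0.0516, 0.2276]
ee_rot: [-1.492, 0.579, -0.576]
contact_force: [0.9, -0.2, 0.1]
opening: 0.0004
```

Emit:
servo_tool(motion="0 0 0 0 0 0 1;0 0 0 0 0 0 1;0 0 0 0 0 0 1;0 0 0 0 0 0 1")

```text
time_s: 13.75
position: [0.5102, -0.0508, 0.2276]
ee_rot: [-1.493, 0.578, -0.575]
contact_force: [-0.8, 0.5, -1.2]
opening: 0.0007
```

Run:
```python
from h import *
s=telemetry.observe();print(s["time_s"],s["position"]);np.save("pose",np.r_[s["position"],s["ee_rot"]])
p,d=optics.capture("wrist");save("w6",p)
cv2.imwrite("pics/v6.png",cv2.resize(p[110:310,240:500,::-1],None,fx=3,fy=3,interpolation=cv2.INTER_CUBIC))
```

```text
13.75 [ 0.51015753 -0.05083495  0.22756124]
```

View pics/v6.png

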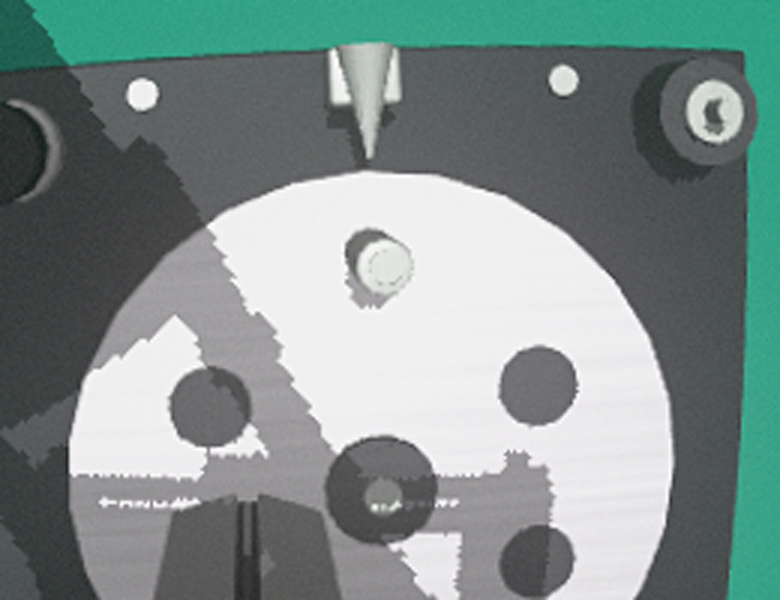

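The pin's top is now at (384,266) in the crop, the pointer tip at (370,157) and the hub at (383,496).

Run:
```python
from h import *
from scipy.ndimage import map_coordinates,gaussian_filter
P=np.load("pose.npy");s={"position":P[:3],"ee_rot":P[3:]}
p=cv2.imread("pics/w6.png").astype(int);g=gaussian_filter(p.sum(-1).astype(float),1);pts=[];q0=np.array([364,261])
for a in np.deg2rad(np.r_[np.arange(-170,-125,4),np.arange(-105,20,4)]):
    r=np.arange(85,115,.25);x=q0[0]+r*np.cos(a);y=q0[1]+r*np.sin(a);v=map_coordinates(g,[y,x],order=1);i=np.argmin(np.gradient(v));pts.append((x[i],y[i]))
q=np.array([watz(a,.045,s)[:2] for a in pts])
for _ in range(3):
    A=np.c_[2*q,np.ones(len(q))];c=np.linalg.lstsq(A,(q**2).sum(1),rcond=None)[0];R=np.sqrt(c[2]+c[:2]@c[:2]);e=abs(np.hypot(*(q-c[:2]).T)-R);q=q[e<max(.0015,2*np.median(e))]
c=c[:2];print("axis",c,R,e.max())
f=lambda u,v:((u+.5)/3-.5+240,(v+.5)/3-.5+110)
for n,px,z in(("pin",f(384.5,266),.085),("tip",f(370,158),.05),("hubtop",f(383,496),.057),("s1",f(142,94),.013),("s2",f(563,80),.013)):
    t=watz(px,z,s)[:2]-c;print(n,t.round(4),np.hypot(*t).round(4),np.degrees(np.arctan2(t[1],t[0])).round(2))
# plug check: six plugs at 60 deg? fixed to disc -> compare both pictures
for w,l in(("w5",[(210,422),(535,380)]),("w6",[(210,406),(538,386)])):
    for u in l: t=watz(f(*u),.045,s)[:2]-c;print(w,np.degrees(np.arctan2(t[1],t[0])).round(2),np.hypot(*t).round(4))
```

```text
axis [ 0.5675416  -0.04589274] 0.09907916507672558 0.0005185697875779993
pin [-0.0589  0.0464] 0.075 141.76
tip [-0.0803  0.0652] 0.1034 140.93
hubtop [-0.0008  0.0002] 0.0008 165.83
s1 [-0.1433  0.0266] 0.1457 169.49
s2 [-0.0541  0.1353] 0.1458 111.8
w5 -153.77 0.0579
w5 83.21 0.0599
w6 -158.37 0.0599
w6 81.07 0.0598
```

The pin is within about 1° (roughly 1 mm) of the pointer line, which is within measuring error. The wheel is at rest and the hand is well clear above, so I'm handing in.

```bash
python3 -c "
from h import *
s=telemetry.observe();print(s['time_s'],s['contact_force'],np.abs(s['dq']).max());print(workorder.job_done())"
```

```text
13.8 [ 0.01469489 -0.20530301  0.63495476] 0.008781957895099009
the job is handed in; nothing more can be done
None
```

The wheel check is done and handed in: the pin rests about 1 mm from the mark, with the hand about 14 cm clear above the wheel. `job_done` gives no verdict, so the checks below are all I have.

- **Flick:** I pushed the pin anticlockwise with the shut fingertips. The wheel ran at about 5.7 rad/s, slowing by about 0.85 rad/s each second.
- **Free spin and brake:** it made about 2.4 turns with no hand on it. I then stood the fingertip in the pin's path, and it struck at about 3.3 rad/s, with about 12 N on the tool.
- **Nudge:** the pin came to rest about 17 mm past the mark. I brought it back with two slow nudges, of roughly 11 mm and 5 mm. That is more than I planned, because I had expected it to drift back further after the impact.
- **Last check:** in the final wrist picture the pin is at 141.4–141.8° and the pointer line at 140.7–140.9°, so it sits 0.6–1.1° past the line. The pin measured 75.0 mm from the axis, as it should. The whole job took 13.8 s.

**What disagreed:** after the first nudge the scene and side cameras read 1.5–2.9° off, while the wrist camera read 4.7°. I trusted the wrist camera because its pin, pointer and hub distances all matched the given sizes. I did not take a separate final picture of the other items on the bench. No contact with anything but the pin showed in the force readings I took.

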